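# Line up the quarter-turn fastener and hold the service panel shut

### The arm

A 6-joint arm with a two-finger parallel gripper is mounted at the origin on a cart in front of the work surface, level with it; the furniture and walls round the work are solid. World frame = base frame: x ahead of the robot, y to its left, z up, the work surface at z = 0. Lengths are in m, angles in rad, forces in N, time in s.
With the tool pointing down it reaches from about 0.375 to 0.9 m from the base axis. Payload 3.1 kg.
Tool frame: the origin (TCP) lies between the finger pads; the fingertips stand robot.tip_extent ahead of it and the grasp point (between the pads) lies 3 mm ahead of it (robot.tip_extent is the distance from the TCP to the fingertips, in m); z points along the fingers, x is the direction in which the jaws open and shut, and the axes are right-handed (so a half turn about z gives the same grasp; the last joint's range is limited). The gripper opens to 87 mm and grips with 3 to 60 N. Pads are 19 mm wide; open, the fingers measure 117 mm over their backs; the gripper's body (75 mm by 190 mm) begins 51 mm behind the grasp point.
Start: joints at [1.129, 0.527, 1.433, -0, 1.181, -0.178], TCP at [0.163, 0.603, 0.245] pointing down, gripper open.
Joint ranges: [-3.08, 3.08], [-0.75, 2.2], [0.22, 2.44], [-1.43, 4.57], [0, 2.65], [-2.85, 2.85]. Speed limits (rad/s): [2.79, 2.79, 3.14, 3.14, 3.14, 3.14].

### API

Orientations are given as a unit quaternion [x, y, z, w].
In Python, from rig import robot, cams gives the robot as it stands.
- The arm moves only by the tool carry_out, never from a script. Its argument "steps" is a list of rows, each a list of 3 entries, a list of its own where there are three numbers: the shift along the world's x, y, z in cm, then the turn about the world's z in degrees, then the closure, from 0 (fully open) to 1 (shut). In form: [[[dx, dy, dz], spin, fingers], ...]. A call has 1 to 10 rows; each row shifts and turns the pose as measured when the row begins; what a row does not reach is not made up. A row lasts 1/10 s, in which the tool goes at most 50 mm and 8.59 degrees, less where a joint would pass 70% of its speed; a pose out of reach is approached as far as the arm can. A call with a gripper value outside its range is refused whole. The fingers move at their own pace and stop on an object; "squeeze" is the grip in N (left out, the last holds). Time passes only in rows, so rows that do not move let the fingers close. It gives the time, the measured TCP pose, the force and the opening at its end, in the units of the state.
- robot.get_obs(): the state, without advancing time (a new reading comes with each control period).
- cams.camera(name): name is "scene" or "side" or "wrist"; returns a dict with "pixels" (400x640x3 uint8, red, green, blue), "fx", "fy", "cx", "cy" (pixels), "eye" and "rotation" of the camera in the world. Camera axes: x right, y up, looking along -z (the intrinsics and any distortion apply to the point x, -y, -z); pixel columns grow to the right and rows downward; lengths in m; the calibration is good to about 2 mm. A picture is of the moment at which its call begins. There is no depth.
- robot.hand_in(): hands the job in, once; it reports no verdict.
The state is a dict: "time": time; "q": joint angles; "joint_velocities": joint speeds; "joint_torque": joint torques, N m; "position": TCP position; "tool_rot": TCP orientation; "ft_force": force on the tool from outside, world axes, zero at the start; "moment": the same for the moment, N m; "grip_width": finger opening in m.
Only numpy, scipy, OpenCV 4.12 (cv2) and the standard library are available. Lean on these libraries where they do the work, as an engineer would, in place of code of your own. Each camera call takes 0.05 s, during which the arm holds its last target. There are 200 camera calls.

### The job

The service panel on top of the grey instrument housing stands a few millimetres proud of its frame on a sprung seal. First press the vent plunger beside it down to its stop and let it come back up, then turn the panel's quarter-turn fastener until the slot along its wing lines up with the two index lines on the panel, and then press the panel down flush against the frame. Finish while still holding the panel pressed flush, with the fastener lined up, and leave the other things on the bench where they are.

Things in the scene. Friction and masses are not known exactly. Their poses are not given: they have to be found in the camera images.
- housing: Grey instrument housing with an aluminium deck, 170 mm (its x) by 260 mm (its y) by 60 mm high, fixed to the bench; it cannot be moved. Origin at the centre of its underside, z up; it differs in place and yaw. The panel lies on its right part (-y), the vent plunger stands on its left part (+y). The steel frame round the panel rises 6 mm above the deck. The two dark index lines on the panel lie along the housing's x axis.
- panel (a joint): How far the panel is pressed down, m: 0 at rest (its underside 5 mm above the frame), 0.005 flush against the frame. It slides only straight down, pushed up by a sprung seal: about 3 N starts it moving, about 8 N brings it flush. As long as the fastener is not lined up (within about 0.15 rad), the cross-pin under it strikes its receptacle after 1.5 mm and the panel goes no further.
- panel_press (a point): Point on the top face of the panel, in the clear flat area behind the fastener, 63 mm from the fastener's axis towards the housing's +x and 30 mm from the panel's far edge. The panel is a plain aluminium plate 130 by 130 by 4 mm, whose centre lies 35 mm from this point towards the housing's -x; its top stands 75 mm above the bench at rest. It may be pressed anywhere; guide dowel tips rise 2.5 mm out of its corners.
- fastener (a joint): Angle of the quarter-turn fastener, rad, positive counter-clockwise seen from above: 0 when the slot along its wing lies along the housing's x axis, in line with the index lines; it starts between 0.7 and 1.35, so turn it clockwise. Stops at -0.5 and 1.75, so it can be turned too far. Light friction (0.03 N m); it stays where it is left.
- fastener_grip (a point): Grip point of the fastener, on its vertical turning axis, 14 mm above the top of the panel. The fastener is a dark steel wing (bar) 36 mm long, 12 mm wide, its top 23 mm above the panel, with a slot along its top, on a 33 mm disc 4 mm thick. This point's x axis runs along the wing and turns with it.
- plunger (a joint): How far the vent plunger is pressed down, m: 0 up, 0.008 at its stop. Its spring takes 3 N to start and about 6 N at the stop, and pushes it back up when let go.
- plunger_top (a point): Centre of the top of the plunger's round head (28 mm across, black, 7 mm thick), which stands 36 mm above the housing's deck, on a 36 mm square aluminium block 12 mm high. Its place on the deck differs. It moves with the plunger, straight down.
- brass_weight: Bystander: brass weight, 34 mm across, 23 mm high, on the bench to the left of the housing; leave alone. Origin at the centre of its underside.
- tweezers: Bystander: steel tweezers 131 mm long, 10 mm high, lying on the bench in front of the housing; leave alone. Origin at the centre of the underside.
- jar: Bystander: screw-top plastic jar, 59 mm across, 72 mm high, standing behind the housing; leave alone. Origin at the centre of its underside.
- notebook: Bystander: notebook 210 by 150 by 11 mm lying on the bench farther to the left; leave alone. Origin at the centre of its underside.
- calliper: Bystander: calliper 208 by 69 by 13 mm lying farther to the left; leave alone. Origin at the centre of its underside.

How it is judged:
On the way, in this order (a step that is already met when the one before it is completed fails the run):
1. the vent plunger is pressed down to its stop (to within 1 mm) before the fastener is lined up (value of joint plunger above 0.007 m), for 0.1 s.
2. the fastener is turned until its slot lines up with the index lines (within 0.2 rad) (value of joint fastener between -0.2 and 0.2 rad), for 0.1 s.
At the end, for the whole second after the job is handed in: The robot holds the panel pressed down to within 1 mm of flush with the frame, pushing on the panel or its fastener with more than 3 N; the fastener's slot is in line with the index lines within 0.2 rad, and the vent plunger has come back up (within 2 mm) (all of step 2 and value of joint panel above 0.004 m and contact force between any of the arm, the fingers and panel above 3 N and value of joint plunger below 0.002 m); the arm keeps its last pose, push and grip.
It fails at once if a bystander (weight, tweezers, jar, notebook, calliper) is moved by more than 30 mm (distance of any of brass_weight, tweezers, jar, notebook, calliper from where it was at the start of the episode above 0.03 m).
It also fails if it takes over 59 s, if anything falls off the work surface, if the arm or the gripper's body presses on something with over 40 N, if the wrist force passes 120 N, or if a joint passes its speed limit or range.

## Working session

There is one attempt and no reset: what is moved stays moved. The work goes in short steps, Python scripts to look and compute and a tool call to move; the robot and the scene stay as the last step left them, time stands still between calls to the robot, and variables do not carry over. Pictures are saved under pics/ and viewed, about 8 in all and at most 12, crops included, and the job is handed in when it is done.

Besides the shell and the picture viewer there is one more tool, called after "Emit:" as name([rows], argument=value, ...), one row to a line, values as JSON. carry_out: Moves the arm, as the interface text tells. Its arguments: {"type":"object","properties":{"steps":{"type":"array"},"squeeze":{"type":"number"}},"required":["steps"]}

```bash
mkdir -p pics; ls
cat > h.py <<'E'
import numpy as np, cv2
from rig import robot, cams
def shot(name, fn=None):
    c=cams.camera(name)
    if fn: cv2.imwrite('pics/'+fn, cv2.cvtColor(c['pixels'],cv2.COLOR_RGB2BGR))
    return c
def ray(c,u,v,z):
    d=np.array([(u-c['cx'])/c['fx'],-(v-c['cy'])/c['fy'],-1.0])
    d=np.array(c['rotation'])@d; e=np.array(c['eye'])
    return e+d*(z-e[2])/d[2]
def proj(c,p):
    q=np.array(c['rotation']).T@(np.array(p)-c['eye'])
    return c['cx']+c['fx']*q[0]/-q[2], c['cy']-c['fy']*q[1]/-q[2]
E
python3 - <<'E'
from h import *
print(robot.tip_extent, robot.get_obs())
for n in ['scene','side','wrist']:
    c=shot(n,n+'0.png'); print(n,{k:v for k,v in c.items() if k!='pixels'})
ims=[cv2.imread('pics/%s0.png'%n) for n in ['scene','side']]
E
```

```text
pics
0.022 {'time': 0.0, 'q': array([ 1.12848997e+00,  5.28494271e-01,  1.43391464e+00,  1.01989876e-05,
        1.18137342e+00, -1.78505632e-01]), 'joint_velocities': array([ 9.21509438e-04,  4.43955233e-05, -2.42639420e-03, -4.67384647e-04,
       -7.40541391e-04,  3.18058696e-04]), 'joint_torque': array([-1.27268930e-03, -4.40054584e+01, -1.76591974e+01,  6.34149997e-02,
        5.81604999e-02, -1.51387990e-04]), 'position': array([0.16264318, 0.60275495, 0.24355038]), 'tool_rot': array([ 7.93962817e-01,  6.07965334e-01, -9.75792387e-04,  4.96510570e-04]), 'ft_force': array([-1.01796343,  0.39678277, -0.68936258]), 'moment': array([-0.01312305, -0.00168134, -0.00543183]), 'grip_width': 0.08742027551175993}
scene {'fx': 517.9997753004224, 'fy': 517.9997753004224, 'cx': 318.087886645156, 'cy': 208.89210186812005, 'eye': array([-0.38000245, -0.51911791,  0.69632145]), 'rotation': array([ 0.46316085, -0.22692246, -0.3825129 ,  0.76659775])}
side {'fx': 492.11540231743726, 'fy': 492.11540231743726, 'cx': 320.6168725829689, 'cy': 207.3964988307367, 'eye': array([ 1.27121249, -0.157784  ,  1.32818958]), 'rotation': array([0.24521176, 0.14906004, 0.48664131, 0.82512577])}
wrist {'fx': 297.0506739073945, 'fy': 297.0506739073945, 'cx': 319.3976474723553, 'cy': 202.0036254308387, 'eye': array([0.09198534, 0.62130133, 0.38412289]), 'rotation': array([-0.10814694, -0.0817188 ,  0.60231723,  0.78666398])}
```

View pics/scene0.png

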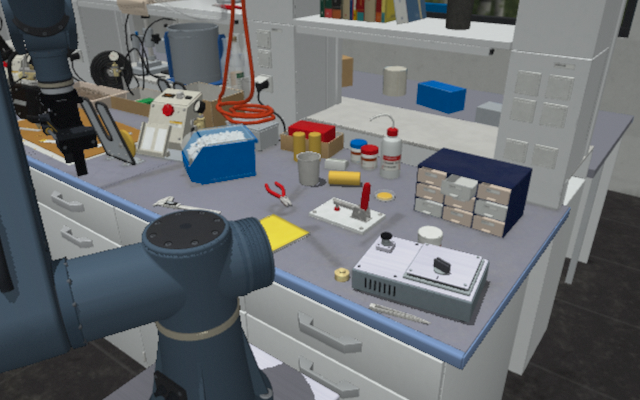

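View pics/side0.png

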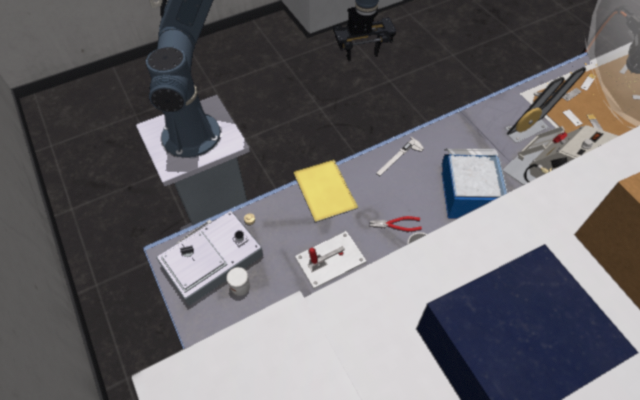

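Scene: plunger head about (387,237), fastener (442,266); side: plunger (239,236), fastener (187,250). The housing is at the right-hand end of the bench.

```bash
cat >> h.py <<'E'
from scipy.spatial.transform import Rotation as R
def fix(c):
    if np.shape(c['rotation'])==(4,): c['rotation']=R.from_quat(c['rotation']).as_matrix()
    return c
_s=shot
def shot(name,fn=None): return fix(_s(name,fn))
def crop(c,u0,v0,u1,v1,k,fn):
    im=cv2.cvtColor(c['pixels'][v0:v1,u0:u1],cv2.COLOR_RGB2BGR)
    cv2.imwrite('pics/'+fn,cv2.resize(im,None,fx=k,fy=k,interpolation=cv2.INTER_CUBIC))
E
python3 - <<'E'
from h import *
a=shot('scene'); b=shot('side')
print('plunger',ray(a,387,236,.096),ray(b,239,235,.096))
print('fast',ray(a,442,265,.098),ray(b,187,249,.098))
im=np.vstack([cv2.resize(x['pixels'][r[1]:r[3],r[0]:r[2]],(640,300),interpolation=cv2.INTER_CUBIC) for x,r in [(a,(340,222,500,297)),(b,(140,205,300,280))]])
cv2.imwrite('pics/c1.png',im[:,:,::-1])
E
```

```text
plunger [ 0.50922708 -0.03431193  0.096     ] [ 0.52524206 -0.02744486  0.096     ]
fast [ 0.47325239 -0.1848378   0.098     ] [ 0.49686996 -0.17546602  0.098     ]
```

View pics/c1.png

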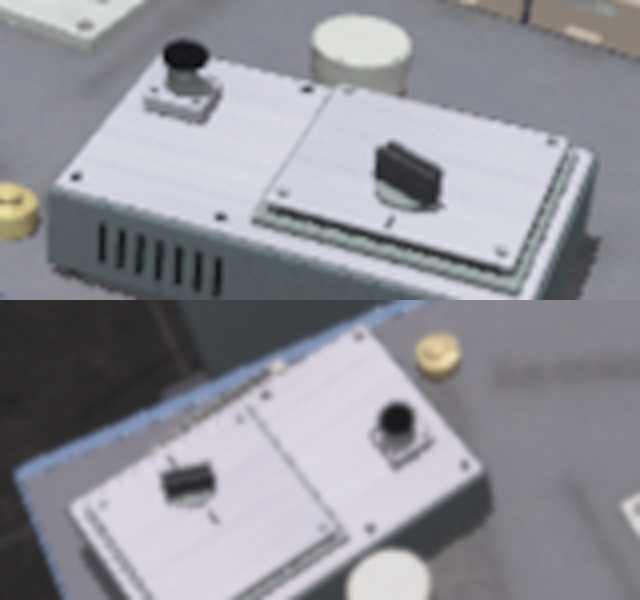

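The crops show the plunger head at scene (386.5,234.5) / side (239,233.5). The fastener is well off the index lines. I'll move above for a close look with the wrist camera.

Run:
```python
from h import *
a=shot('scene'); b=shot('side')
print('plunger',ray(a,386.5,234,.096),ray(b,239.2,233,.096))
print('fast',ray(a,442,263.5,.098),ray(b,187,246,.098))
p,q=ray(b,182.75,245,.075),ray(b,193.25,259.75,.075); d=q-p
print('axis x yaw side',np.degrees(np.arctan2(d[1],d[0])))
print(R.from_quat(robot.get_obs()['tool_rot']).as_matrix().round(3))
w=shot('wrist'); print('cam in tool',(R.from_quat(robot.get_obs()['tool_rot']).inv().apply(w['eye']-robot.get_obs()['position'])))
```

```text
plunger [ 0.51618778 -0.02890999  0.096     ] [ 0.51935514 -0.02424183  0.096     ]
fast [ 0.47829158 -0.18246045  0.098     ] [ 0.48766289 -0.17205875  0.098     ]
axis x yaw side 9.068905438734502
[[ 0.261  0.965 -0.   ]
 [ 0.965 -0.261 -0.   ]
 [-0.    -0.    -1.   ]]
cam in tool [-0.00088757 -0.07312644 -0.14035745]
```

Emit:
carry_out([
  [[4,-5,1],0,1],
  [[4,-5,1],0,1],
  [[4,-5,1],0,1],
  [[4,-5,1],0,1],
  [[4,-5,0],0,1],
  [[3,-5,0],0,1],
  [[3,-5,0],0,1],
  [[2,-5,0],0,1],
  [[1,-5,0],0,1],
  [[1,-5,0],0,1],
])

```text
time: 1.4
position: [0.4115, 0.1788, 0.2782]
tool_rot: [0.79, 0.613, 0.007, 0.001]
ft_force: [1.1, 0.6, -0.1]
grip_width: 0.015
```

Emit:
carry_out([
  [[1,-5,0],0,1],
  [[1,-5,0],0,1],
  [[1,-5,0],0,1],
  [[1,-5,0],0,1],
  [[0,-4,0],0,1],
  [[0,-4,0],0,1],
  [[0,-2,0],0,1],
  [[0,0,0],0,1],
])

```text
time: 2.2
position: [0.4524, -0.129, 0.2809]
tool_rot: [0.793, 0.61, 0.01, 0.006]
ft_force: [0.8, 1.0, -0.4]
grip_width: 0.0007
```

Run:
```python
from h import *
c=shot('wrist','w1.png'); print(robot.get_obs()['position'],c['eye'])
```

```text
[ 0.45210069 -0.12777211  0.2808705 ] [ 0.37828149 -0.11149199  0.41977876]
```

View pics/w1.png

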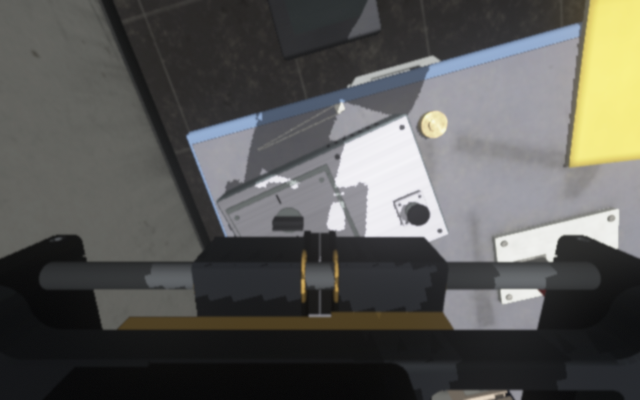

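Wrist view: plunger head at (418,213), deck front-left corner (405,117), back-left corner (447,236), fastener about (288,220) partly in shadow.

Run:
```python
from h import *
c=shot('wrist'); 
im=cv2.cvtColor(c['pixels'],cv2.COLOR_RGB2GRAY)
m=(im[198:232,400:436]<45).astype('uint8'); n,l,s,ce=cv2.connectedComponentsWithStats(m); 
for i in range(1,n):
    if s[i,4]>60: u,v=ce[i]+[400,198]; print(u,v,s[i],ray(c,u,v,.096))
print('fast',ray(c,288,218,.098))
p,q=ray(c,405,117,.06),ray(c,447,236,.06); d=q-p; print(p,q,np.linalg.norm(d),np.degrees(np.arctan2(d[1],d[0])))
a=ray(c,277.5,196.5,.075),ray(c,281,203,.075); d=a[1]-a[0]; print('index',a,np.degrees(np.arctan2(d[1],d[0])))
```

```text
fast [ 0.48188736 -0.17209795  0.098     ]
[ 0.40946971 -0.01185654  0.06      ] [0.57242707 0.01532395 0.06      ] 0.16520859032157068 9.469481908891575
index (array([ 0.45968576, -0.18086273,  0.075     ]), array([ 0.46860449, -0.17918566,  0.075     ])) 10.649537861592519
```

Run:
```python
from h import *
c=shot('wrist'); g=cv2.cvtColor(c['pixels'],cv2.COLOR_RGB2GRAY)
m=(g[198:230,402:434]<70).astype('uint8'); n,l,s,ce=cv2.connectedComponentsWithStats(m)
i=1+np.argmax(s[1:,4]); u,v=ce[i]+[402,198]; print(s[i],u,v,ray(c,u,v,.094))
```

```text
[  3   9  21  19 305] 415.11803278688524 215.9639344262295 [ 0.51846838 -0.0274814   0.094     ]
```

Emit:
carry_out([
  [[3,4,-3],0,1],
  [[2,3,-4],0,1],
  [[1.6,3,-4],0,1],
  [[0,0,-2],0,1],
  [[0,0,-0.5],0,1],
  [[0,0,0],0,1],
])

```text
time: 2.95
position: [0.5137, -0.0228, 0.1518]
tool_rot: [0.789, 0.615, 0.012, 0.007]
ft_force: [0.9, 0.1, 0.4]
grip_width: 0.0007
```

Emit:
carry_out([
  [[0.4,-0.4,-1],0,1],
  [[0,0,-1],0,1],
  [[0,0,-0.5],0,1],
  [[0,0,0],0,1],
])

```text
time: 3.35
position: [0.5196, -0.0279, 0.1283]
tool_rot: [0.789, 0.614, 0.014, 0.01]
ft_force: [-0.4, -0.4, 1.0]
grip_width: 0.0002
```

Run:
```python
from h import *
o=robot.get_obs(); print(o['position'],o['ft_force'])
r=R.from_quat(o['tool_rot']); t=r.apply([0,0,.022])+o['position']; print('tip',t)
a=shot('scene'); b=shot('side')
im=np.vstack([cv2.resize(x['pixels'][r[1]:r[3],r[0]:r[2]],(640,300),interpolation=cv2.INTER_CUBIC) for x,r in [(a,(340,207,500,282)),(b,(160,195,320,270))]])
cv2.imwrite('pics/c2.png',im[:,:,::-1])
print(proj(a,t),proj(b,t))
```

```text
[ 0.51958475 -0.02793553  0.12831628] [-0.39353714 -0.39133555  1.04675333]
tip [ 0.52033371 -0.02790823  0.10632904]
(np.float64(387.30636829568897), np.float64(229.1821890547797)) (np.float64(237.64554602258752), np.float64(231.97571797402628))
```

View pics/c2.png

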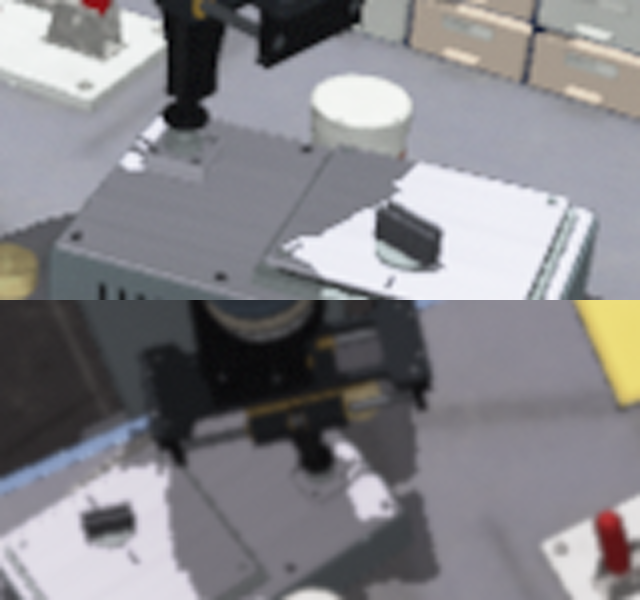

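Closed fingers are over the head in both views, about 1 cm above it. Pressing.

Emit:
carry_out([
  [[0,0.1,-0.7],0,1],
  [[0,0,-0.5],0,1],
  [[0,0,-0.4],0,1],
  [[0,0,-0.4],0,1],
  [[0,0,-0.3],0,1],
])

```text
time: 3.95
position: [0.5206, -0.0274, 0.1099]
tool_rot: [0.789, 0.614, 0.015, 0.012]
ft_force: [-10.0, 2.2, 47.0]
grip_width: 0.0004
```

Emit:
carry_out([
  [[0,0,0.02],0,1],
  [[0,0,0.02],0,1],
])

```text
time: 4.15
position: [0.5204, -0.0273, 0.1129]
tool_rot: [0.789, 0.615, 0.015, 0.012]
ft_force: [-1.5, -0.1, 5.1]
grip_width: 0.0004
```

Emit:
carry_out([
  [[0,0,-0.2],0,1],
  [[0,0,-0.15],0,1],
])

```text
time: 4.35
position: [0.5204, -0.0273, 0.1107]
tool_rot: [0.788, 0.615, 0.016, 0.013]
ft_force: [-1.8, -0.8, 6.0]
grip_width: 0.0007
```

Emit:
carry_out([
  [[0,0,-0.1],0,1],
  [[0,0,-0.08],0,1],
  [[0,0,-0.05],0,1],
])

```text
time: 4.65
position: [0.5204, -0.0273, 0.1107]
tool_rot: [0.788, 0.615, 0.016, 0.014]
ft_force: [-2.3, 0.4, 6.3]
grip_width: 0.0003
```

Emit:
carry_out([
  [[0,0,-0.15],0,1],
  [[0,0,-0.15],0,1],
  [[0,0,-0.12],0,1],
])

```text
time: 4.95
position: [0.5204, -0.0272, 0.1105]
tool_rot: [0.788, 0.615, 0.016, 0.015]
ft_force: [-3.0, 1.6, 11.4]
grip_width: 0.0003
```

At the stop (11 N, above the 6 N spring). Hold one more row, then lift and move toward the fastener.

Emit:
carry_out([
  [[0,0,-0.12],0,1],
  [[0,0,-0.1],0,1],
  [[0,0,2],0,1],
  [[0,0,4],0,0.6],
  [[-1,-2,4],0,0.6],
  [[-2,-2,4],0,0.6],
  [[-2,-3,1],0,0.6],
  [[-2,-3,0],0,0.6],
  [[-2,-2,0],0,0.6],
  [[0,0,0],0,0.6],
])

```text
time: 5.95
position: [0.429, -0.1514, 0.2655]
tool_rot: [0.786, 0.618, 0.017, 0.02]
ft_force: [0.7, -0.8, 0.2]
grip_width: 0.0344
```

Run:
```python
from h import *
c=shot('wrist'); print(robot.get_obs()['position'],c['eye'])
print(proj(c,[.482,-.174,.098]))
u,v=map(int,proj(c,[.482,-.174,.085])); v0=max(0,v-60);u0=max(0,u-80)
print(u0,v0); crop(c,u0,v0,u0+160,v0+120,4,'w2.png')
```

```text
[ 0.43010529 -0.1508134   0.26553987] [ 0.35079348 -0.13359318  0.40197696]
(np.float64(311.3956342478675), np.float64(231.74281601091252))
231 167
```

View pics/w2.png

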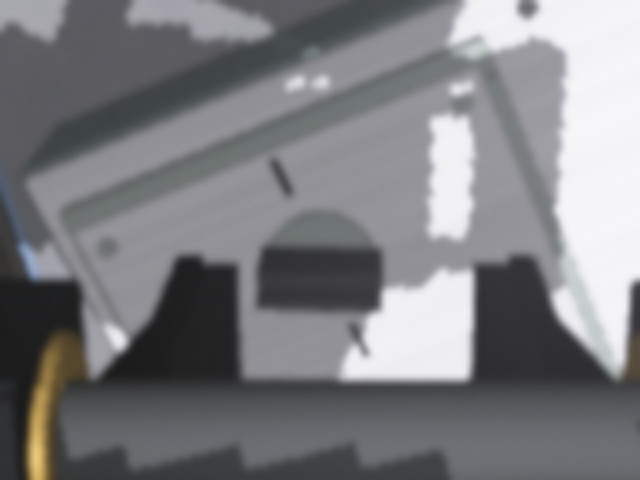

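Wrist crop: index lines along housing x at (281,177) and (359,340), wing centred about (320,285) lying parallel to the jaw-opening axis. So the gripper must turn 90° clockwise before gripping.

Run:
```python
from h import *
c=shot('wrist'); f=lambda x,y,z: ray(c,231+x/4,167+y/4,z)
ang=lambda p,q: np.degrees(np.arctan2(*(q-p)[1::-1]))
print('axis mid index',f(320,259,.075),'wing top',f(320,290,.098))
print('idx yaw',ang(f(273,160,.075),f(368,355,.075)),ang(f(70,210,.075),f(470,45,.075))-90)
print('wing',ang(f(260,310,.098),f(380,308,.098)),ang(f(262,248,.088),f(380,247,.088)))
o=robot.get_obs();r=R.from_quat(o['tool_rot']); print(o['q'],o['position'],r.as_matrix().round(3))
```

```text
axis mid index [ 0.49315103 -0.17683909  0.075     ] wing top [ 0.49245067 -0.17609884  0.098     ]
idx yaw 9.935123100971431 9.524425535128856
wing 77.29272329597346 76.77396544398897
[-0.59496115  0.25051297  1.84619502  0.02562597  0.99693984 -1.94193675] [ 0.43075553 -0.15012451  0.2654618 ] [[ 0.235  0.971  0.052]
 [ 0.972 -0.235 -0.009]
 [ 0.003  0.053 -0.999]]
```

Emit:
carry_out([
  [[1,-0.5,0],-8.5,0.5],
  [[1,-0.5,0],-8.5,0.5],
  [[1,-0.5,0],-8.5,0.5],
  [[1,-0.5,0],-8.5,0.5],
  [[1,-0.4,0],-8.5,0.5],
  [[1,-0.2,0],-8.5,0.5],
  [[0,0,-2],-8.5,0.5],
  [[0,0,-2],-8.5,0.5],
  [[0,0,-2],-8.5,0.5],
  [[0,0,-2],-8.5,0.5],
])

```text
time: 7.05
position: [0.5034, -0.1664, 0.1808]
tool_rot: [0.996, -0.084, 0.005, 0.027]
ft_force: [-0.1, -0.3, 0.8]
grip_width: 0.0441
```

```bash
cat > st.py <<'E'
from h import *
o=robot.get_obs();r=R.from_quat(o['tool_rot']); m=r.as_matrix()
print(o['time'],o['position'].round(4),'jaw',np.degrees(np.arctan2(m[1,0],m[0,0])).round(1),'grasp',(o['position']+m[:,2]*.015).round(4),'z',m[:,2].round(3),'F',o['ft_force'].round(1),'M',o['moment'].round(2),'w',o['grip_width'],'q6',o['q'][5].round(2))
E
python3 st.py
```

```text
7.05 [ 0.5034 -0.1664  0.1808] jaw -9.6 grasp [ 0.5034 -0.1672  0.1659] z [ 0.005 -0.054 -0.999] F [-0.1 -0.3  0.8] M [-0.15  0.09 -0.01] w 0.04406625977504384 q6 -0.3
```

Emit:
carry_out([
  [[-0.6,-0.5,-1.5],-3,0.5],
  [[-0.4,-0.3,-1.5],0,0.5],
  [[0,0,-1],0,0.5],
  [[0,0,0],0,0.5],
])

```text
time: 7.45
position: [0.4951, -0.1686, 0.1341]
tool_rot: [0.994, -0.109, 0.001, 0.025]
ft_force: [0.3, 0.5, 0.3]
grip_width: 0.0434
```

```bash
python3 st.py
python3 - <<'E'
from h import *
c=shot('wrist','w3.png'); a=shot('scene'); b=shot('side')
for k in (a,b): print(proj(k,[.4925,-.1763,.098]))
im=np.vstack([cv2.resize(x['pixels'][r[1]:r[3],r[0]:r[2]],(600,300),interpolation=cv2.INTER_CUBIC) for x,r in [(c,(160,100,480,260)),(a,(380,220,500,280))]])
cv2.imwrite('pics/c3.png',im[:,:,::-1])
E
```

```text
7.45 [ 0.4951 -0.1686  0.1341] jaw -12.5 grasp [ 0.495  -0.1694  0.1191] z [-0.003 -0.049 -0.999] F [0.3 0.5 0.3] M [-0.1   0.11 -0.01] w 0.043442719428256275 q6 -0.25
(np.float64(442.241516346451), np.float64(259.4291545214065))
(np.float64(186.18444404219113), np.float64(247.9413702571561))
```

View pics/c3.png

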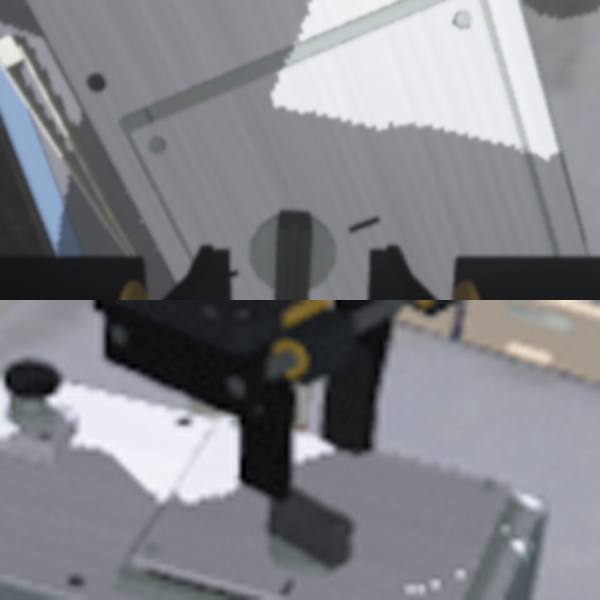

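Wing sits between the fingers, about 7 mm further along −y; plunger is back up. Centring and descending.

Emit:
carry_out([
  [[-0.2,-0.7,-0.5],0,0.5],
  [[-0.1,-0.1,-1],0,0.5],
  [[0,0,-1],0,0.5],
  [[0,0,-0.3],0,0.5],
  [[0,0,0],0,0.5],
])

```text
time: 8.1
position: [0.4944, -0.1792, 0.1078]
tool_rot: [0.994, -0.109, 0.005, 0.027]
ft_force: [0.9, -0.1, -0.5]
grip_width: 0.0437
```

```bash
python3 st.py
```

```text
8.1 [ 0.4944 -0.1792  0.1078] jaw -12.5 grasp [ 0.4944 -0.18    0.0928] z [ 0.005 -0.054 -0.999] F [ 0.9 -0.1 -0.5] M [-0.02  0.05 -0.01] w 0.04368459999705386 q6 -0.26
```

Emit:
carry_out([
  [[-0.1,0.35,-0.15],0,0.5],
  [[0,0,0],0,0.8],
  [[0,0,0],0,1],
  [[0,0,0],0,1],
  [[0,0,0],0,1],
  [[0,0,0],0,1],
], squeeze=10)

```text
time: 8.7
position: [0.4913, -0.1747, 0.1063]
tool_rot: [0.994, -0.109, 0.003, 0.026]
ft_force: [-2.4, 0.9, 2.7]
grip_width: 0.0119
```

```bash
python3 st.py
```

```text
8.7 [ 0.4913 -0.1747  0.1063] jaw -12.5 grasp [ 0.4913 -0.1755  0.0913] z [ 0.    -0.053 -0.999] F [-2.4  0.9  2.7] M [-0.16  0.14 -0.05] w 0.011916454417425112 q6 -0.26
```

Gripped (11.9 mm). Turning clockwise.

Emit:
carry_out([
  [[0,0,0],-8,1],
  [[0,0,0],-8,1],
  [[0,0,0],-8,1],
  [[0,0,0],-8,1],
  [[0,0,0],-8,1],
  [[0,0,0],-8,1],
  [[0,0,0],-8,1],
  [[0,0,0],-5,1],
  [[0,0,0],0,1],
])

```text
time: 9.6
position: [0.4928, -0.1759, 0.1064]
tool_rot: [0.788, -0.615, -0.009, 0.025]
ft_force: [0.3, 0.1, 0.7]
grip_width: 0.012
```

```bash
python3 st.py
```

```text
9.6 [ 0.4928 -0.1759  0.1064] jaw -75.9 grasp [ 0.4921 -0.1763  0.0914] z [-0.046 -0.028 -0.999] F [0.3 0.1 0.7] M [ 0.06  0.15 -0.08] w 0.012000946104928105 q6 0.84
```

Emit:
carry_out([
  [[0,0,0],-3,1],
  [[0,0,0],-1.5,1],
  [[0,0,0],0,1],
  [[0,0,0],0,1],
])

```text
time: 10.0
position: [0.4929, -0.176, 0.1064]
tool_rot: [0.764, -0.644, -0.01, 0.025]
ft_force: [0.7, 0.2, 0.0]
grip_width: 0.0117
```

```bash
python3 st.py
```

```text
10.0 [ 0.4929 -0.176   0.1064] jaw -80.2 grasp [ 0.4922 -0.1764  0.0914] z [-0.047 -0.025 -0.999] F [0.7 0.2 0. ] M [ 0.02  0.16 -0.04] w 0.011682511234525586 q6 0.92
```

Emit:
carry_out([
  [[0,0,0],0,0.8],
  [[0,0,0],0,0.5],
  [[0,0,0],0,0.5],
  [[0,0,1],0,0.5],
  [[0,0,2],0,0.5],
  [[0,0,2],0,0.5],
  [[-2,-0.4,3],0,0.5],
  [[-2,-0.4,2],0,0.5],
  [[-1,0,0],0,0.5],
  [[0,0,0],0,0.5],
])

```text
time: 11.0
position: [0.4423, -0.184, 0.2129]
tool_rot: [0.766, -0.643, -0.008, 0.024]
ft_force: [0.1, -0.2, -0.5]
grip_width: 0.0435
```

```bash
python3 st.py
python3 - <<'E'
from h import *
c=shot('wrist'); u,v=map(int,proj(c,[.4925,-.1763,.085])); print(u,v)
u0,v0=u-80,max(0,v-60); print(u0,v0); crop(c,u0,v0,u0+160,v0+120,4,'w4.png')
E
```

```text
11.0 [ 0.4423 -0.184   0.2129] jaw -80.0 grasp [ 0.4416 -0.1844  0.1979] z [-0.043 -0.027 -0.999] F [ 0.1 -0.2 -0.5] M [-0.05  0.06 -0.05] w 0.043451857276408844 q6 0.83
316 138
236 78
```

View pics/w4.png

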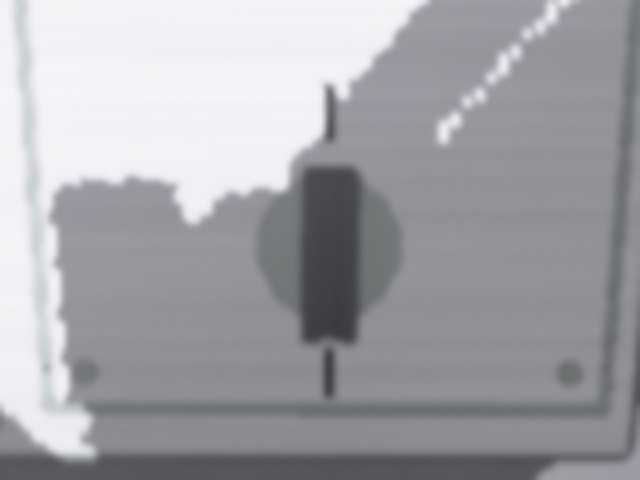

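Wing is in line with both index lines. Now to the press point (0.554, −0.166) with closed fingers.

Emit:
carry_out([
  [[3,0.5,0],0,1],
  [[3,0.5,0],0,1],
  [[3,0.5,0],0,1],
  [[2,0.4,0],0,1],
  [[0,0,-2],0,1],
  [[0,0,-2],0,1],
  [[0,0,-2],0,1],
  [[0,0,-1],0,1],
  [[0,0,0],0,1],
])

```text
time: 11.95
position: [0.5617, -0.1608, 0.1303]
tool_rot: [0.766, -0.642, -0.011, 0.024]
ft_force: [-0.0, 0.4, -0.6]
grip_width: 0.0003
```

```bash
python3 st.py
```

```text
11.95 [ 0.5617 -0.1608  0.1303] jaw -79.9 grasp [ 0.561  -0.1611  0.1153] z [-0.048 -0.022 -0.999] F [-0.   0.4 -0.6] M [-0.08  0.14  0.04] w 0.0003225059824796107 q6 0.98
```

Emit:
carry_out([
  [[-0.5,-0.4,-1],0,1],
  [[0,0,-1],0,1],
  [[0,0,-0.6],0,1],
  [[0,0,-0.4],0,1],
  [[0,0,-0.3],0,1],
  [[0,0,-0.2],0,1],
])

```text
time: 12.55
position: [0.5576, -0.1658, 0.0948]
tool_rot: [0.766, -0.642, -0.01, 0.023]
ft_force: [-2.0, 0.4, 5.3]
grip_width: 0.0004
```

```bash
python3 st.py
```

```text
12.55 [ 0.5576 -0.1658  0.0948] jaw -79.9 grasp [ 0.5569 -0.1661  0.0798] z [-0.045 -0.023 -0.999] F [-2.   0.4  5.3] M [0.1  0.45 0.01] w 0.0004182499605071764 q6 0.97
```

Emit:
carry_out([
  [[0,0,-0.2],0,1],
  [[0,0,-0.2],0,1],
  [[0,0,-0.15],0,1],
])

```text
time: 12.85
position: [0.5576, -0.1658, 0.0927]
tool_rot: [0.766, -0.642, -0.009, 0.024]
ft_force: [-2.2, 1.7, 8.7]
grip_width: 0.0003
```

```bash
python3 st.py
```

```text
12.85 [ 0.5576 -0.1658  0.0927] jaw -79.9 grasp [ 0.5569 -0.1661  0.0777] z [-0.044 -0.024 -0.999] F [-2.2  1.7  8.7] M [0.11 0.58 0.01] w 0.0003227216228299019 q6 0.97
```

Emit:
carry_out([
  [[0,0,-0.18],0,1],
  [[0,0,-0.18],0,1],
])

```text
time: 13.05
position: [0.5575, -0.1658, 0.0926]
tool_rot: [0.767, -0.642, -0.009, 0.024]
ft_force: [-3.0, 2.1, 11.9]
grip_width: 0.0002
```

```bash
python3 st.py
```

```text
13.05 [ 0.5575 -0.1658  0.0926] jaw -79.8 grasp [ 0.5569 -0.1661  0.0776] z [-0.044 -0.025 -0.999] F [-3.   2.1 11.9] M [ 0.19  0.68 -0.03] w 0.00016399224970732525 q6 0.97
```

Emit:
carry_out([
  [[0,0,-0.22],0,1],
  [[0,0,-0.22],0,1],
])

```text
time: 13.25
position: [0.5575, -0.1657, 0.0925]
tool_rot: [0.767, -0.641, -0.008, 0.024]
ft_force: [-2.9, 1.2, 12.3]
grip_width: 0.0005
```

Run:
```python
from h import *
for i in range(6):
    a=shot('scene')
b=shot('side'); o=robot.get_obs(); print(o['time'],o['position'],o['ft_force'])
im=np.vstack([cv2.resize(x['pixels'][r[1]:r[3],r[0]:r[2]],(640,300),interpolation=cv2.INTER_CUBIC) for x,r in [(a,(340,222,500,297)),(b,(140,205,300,280))]])
cv2.imwrite('pics/c5.png',im[:,:,::-1])
```

```text
13.6 [ 0.55753597 -0.16572324  0.09253498] [-3.02918244  1.93611309 12.69973329]
```

View pics/c5.png

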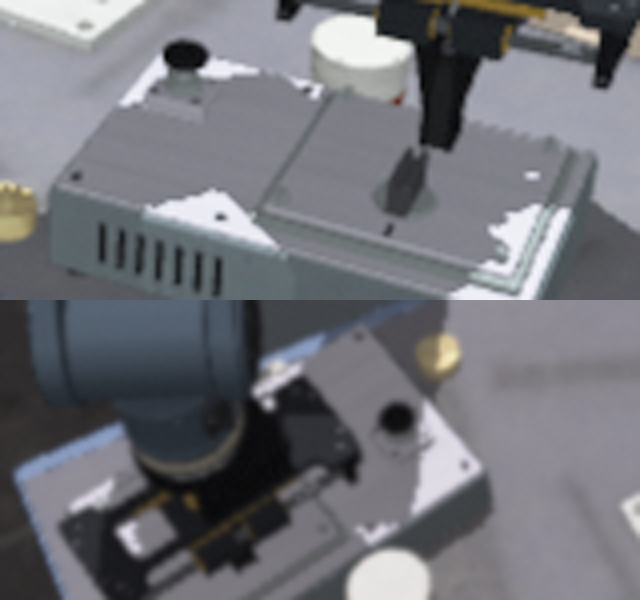

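Panel is flush (the dark gap at its front edge has gone), the wing is aligned, the plunger is up, and the push holds steady at 12.7 N. Handing in.

```bash
python3 -c "
from rig import robot
print(robot.hand_in())"
```

```text
the job is handed in; nothing more can be done
None
```

I carried out all three steps and handed the job in at about 13.6 s of the 59 s allowed, with the arm still holding the panel down. No verdict is reported, so these are my own last checks:

- **Plunger:** I pressed it to its stop. The force rose to 11 N with no further travel, against about 6 N for the spring at the stop. The last picture shows it back up.
- **Fastener:** I gripped the wing and turned it about 68° clockwise. The close-up after release showed the slot in line with both index lines.
- **Panel:** It is pressed flush. The force rose from about 9 N to 12.7 N with no further travel and held steady. The gap at the panel's edge had closed in the last picture.
- **Bystanders:** The weight and jar look unmoved in the last crops. I did not check the tweezers, notebook and calliper again at the end, but the arm did not work near them.

One reading was high: the first press on the plunger reached 47 N at the wrist for a moment. That is under the 120 N wrist limit. It is above the 40 N limit for the arm or gripper body, but the contact was at the fingertips. I then pressed again at lower force.

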